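# Take the lift-off lid from the fittings chest and stow it

## Task

The fittings chest on the trade counter is due for restocking: take the lid by its bow handle, swing it up on its hinge until it stands upright, and only then lift it straight up off the two hinge pins. Stand it upright in the empty slot of the wire rack, fork edge down, handle turned away from the catalogue and about midway along the slot; set it down gently rather than dropping it, and let go. Leave the catalogue in the rack and everything else on the counter where it is.

Things in the scene. Friction and masses are not known exactly. Their poses are not given: they have to be found in the camera images.
- chest: Grey sheet-steel chest under the lid, 160 (x) by 210 (y) by 110 high, walls 5 thick, fixed to the counter. Origin: centre of its underside, z up. Its hinge is on the -x side, turned to the right as the robot sees it (yaw 1.2 to 1.9 rad, so that -x points roughly along the robot's -y).
- chest_pins (a point): Point on the axis of the two hinge pins, midway between them: (-98, 0, 114) in the chest's frame, axes as the chest's. The pins are 8 mm steel rods along y, centred 60 either side of this point, 18 outside the wall; each is held at both ends by ears 4 thick, 32 apart (centres), reaching 5 above the pin axis.
- lid: Loose lid, 0.32 to 0.6 kg: grey plate 8 thick, 210 wide (y), from x = -79.5 to 84, with rims 10 deep below that sit inside the chest. Origin: on its underside. x: from hinge to free edge; y: along the hinge; z: out of the top (handle side). Starts closed, frame parallel to the chest's and 110 above it. Upright, x points up and the handle faces away from the chest; only the gripper keeps it upright.
- lid_forks (a point): Where the pin axis runs through the lid: (-98, 0, 4) in the lid's frame, axes as the lid's. Two forks, 22 wide, at y = 60 and -60, clasp the pins loosely (1.5 play): 20 thick, closed end 5 towards +x, open mouth at the prong tips 10 towards -x. With the lid upright the mouths point down: it turns freely about the pins and comes free after 14 mm straight up. The tips are then its lowest points.
- lid_handle (a point): Centre of the bow handle's round steel bar (12 thick, along y, 128 between legs): (6, 0, 53) in the lid's frame, axes as the lid's; 104 from the pins, 45 above the plate's top, 78 short of its free edge. A gripper can turn about the bar as it holds it. Once upright, the plate rises 78 above the bar, 45 behind it: the gripper must lean 30 to 45 degrees away from the plate, not point straight down.
- rack: Wire rack fixed to the counter: base plate 130 (x) by 200 (y), 6 thick, and three upright hoops of 8 mm wire along y, 168 wide, at x = -52, -8 and 36, tops 76 above the counter. Origin: centre of its underside, z up, yaw 1.3 to 1.85. Two slots 36 clear: the one on the -x side (the robot's right) is empty, the other holds the catalogue.
- rack_slot (a point): Middle of the empty slot on its floor: (-30, 0, 6) in the rack's frame, axes as the rack's; the slot runs along y. A lid standing here upright, its handle to -x (clear of the catalogue), has its lid_forks point 10 mm above this point; let go, it leans on a hoop by up to 19 degrees.
- catalogue: Thick catalogue, 32 (x) by 150 (y) by 148 high, standing loose in the rack's far slot, 44 mm beyond the middle of the empty one. Origin: centre of its underside. Leave it.
- coupling: Brass hose coupling 32 across, 48 tall, standing between chest and rack. Leave it.
- tape_roll: Roll of grey packing tape 60 across, 24 high, near the robot. Leave it.
- screwdriver: Screwdriver lying on the right. Leave it.
- tape_measure: Black tape measure 62 by 36 by 60 high, on the left. Leave it.
- mug: White mug 76 across, 90 tall, beyond the chest and rack. Leave it.
- carton: Small cardboard carton 100 by 80 by 70, on the right. Leave it.
- spray_can: Spray can 54 across, 160 tall, on the left. Leave it.
There are look-alikes about, which are no part of the job. Leave any turquoise look-alike of the rack alone.

How it is judged (in metres and radians):
On the way, in this order (a step that is already met when the one before it is completed fails the run):
1. The lid is swung up to within 15 degrees of upright with its forks still on the pins (angle between lid's own z axis and vertical between 1.311 and 1.831 rad and distance between lid_forks and chest_pins below 0.012 m), for 0.1 s.
2. The upright lid is lifted straight up until its forks are clear of the pins (angle between lid's own z axis and vertical between 1.131 and 2.011 rad and z of lid_forks in the frame of chest_pins above 0.016 m and horizontal distance between lid_forks and chest_pins below 0.03 m), for 0.05 s.
At the end, for the whole second after the job is handed in: The lid stands, at rest and let go, in the rack's empty slot: within 25 degrees of upright, its forks down on the slot's floor (fork point less than 18 mm above it) and within 18 mm of the slot's middle line, within 35 mm of the middle of its length, its width along the slot within 15 degrees (angle between lid's own z axis and vertical between 1.131 and 2.011 rad and x of lid_forks in the frame of rack_slot between -0.018 and 0.018 m and y of lid_forks in the frame of rack_slot between -0.035 and 0.035 m and z of lid_forks in the frame of rack_slot between 0 and 0.018 m and angle between the y axis of lid and the y axis of rack, either way round below 0.26 rad and linear speed of lid below 0.02 m/s); the robot touches nothing.
It fails at once if the lid is pulled off its pins while it is not yet upright (forks 20 to 80 mm from the pins with the lid more than 35 degrees from upright) (distance between lid_forks and chest_pins between 0.02 and 0.08 m and not (angle between lid's own z axis and vertical between 0.961 and 2.181 rad)).
It fails at once if the lid is dropped into the rack (falls faster than 0.5 m/s over the slot) (horizontal distance between lid_forks and rack_slot below 0.06 m and z of lid_forks in the frame of rack_slot below 0.06 m and linear speed of lid above 0.5 m/s).
It fails at once if the catalogue or another thing on the counter is shifted more than 30 mm (distance of any of catalogue, coupling, tape_roll, screwdriver, tape_measure, mug, carton, spray_can from where it was at the start of the episode above 0.03 m).
It also fails if it takes over 58 s, if anything falls off the work surface, if the arm or the gripper's body presses on something with over 40 N, if the wrist force passes 120 N, or if a joint passes its speed limit or range.

## Robot

A 7-joint arm with a two-finger parallel gripper is mounted at the origin on the work surface. World frame = base frame: x ahead of the robot, y to its left, z up, the work surface at z = 0. Lengths are in m, angles in degrees, forces in N, time in s.
With the tool pointing down it reaches from about 0.425 to 0.875 m from the base axis. Payload 4.7 kg.
Tool frame: the origin (TCP) lies at the very end of the fingers, on their centre line; the grasp point (between the pads) lies env.grip_point_offset behind it (env.grip_point_offset is the distance from the TCP to the grasp point, in m); z points along the fingers, y is the direction in which the jaws open and shut (so a half turn about z gives the same grasp; the last joint's range is limited). The gripper opens to 87 mm and grips with 3 to 60 N. Pads are 19 mm wide; open, the fingers measure 117 mm over their backs; the gripper's body (75 mm by 190 mm) begins 51 mm behind the grasp point.
Start: joints at [75.006, 18.392, -4.016, 83.108, 1.295, 78.541, -3.26], TCP at [0.177, -0.625, 0.223] pointing down, gripper open.
Joint ranges: [-163.93, 163.93], [-17.29, 119.83], [-79.2, 71.16], [3.27, 140.29], [-89.18, 269.18], [5.43, 117.66], [-154.24, 154.24]. Speed limits (degrees/s): [147.25, 147.25, 180, 180, 180, 180, 180].

## Interface

Orientations are given as [roll, pitch, yaw] about the fixed x, y, z axes, in that order (R = Rz(yaw) Ry(pitch) Rx(roll)).
In Python, from cell import env gives the robot as it stands.
- The arm moves only by the tool send_rows, never from a script. Its argument "plan" is a list of rows, each a list of 7 numbers: the finger opening in mm, from 0 to 87, then the shift along the tool's x, y, z in mm, then the turn, a rotation vector about the tool's x, y, z in rad. A call has 1 to 12 rows; each row shifts and turns the commanded pose from where the row before left it, along the tool's axes as they then stand; what a row does not reach is not made up. A row lasts 1/10 s, in which the tool goes at most 50 mm and 8.59 degrees, less where a joint would pass 70% of its speed; a pose out of reach is approached as far as the arm can. A call is refused whole if a number of a shift passes 50 or a number of a turn 0.15, either way. A call with a gripper value outside its range is refused whole. The fingers move at their own pace and stop on an object; "grip_force" is the grip in N (left out, the last holds). Time passes only in rows, so rows that do not move let the fingers close. It gives the time, the measured TCP pose, the force and the opening at its end, in the units of the state.
- env.get_obs(): the state, without advancing time (a new reading comes with each control period).
- env.read_camera(name): name is "side" or "top" or "wrist"; returns the picture (384x512x3 uint8, red, green, blue); there is no depth.
- env.get_calibration(name): a dict with "fx", "fy", "cx", "cy" (pixels), "extrinsics" (4x4, takes a point from camera to world coordinates). Camera axes: x right, y down, z forward; pixel columns grow to the right and rows downward; lengths in m; the calibration is good to about 2 mm. A picture is of the moment at which its call begins: read the wrist's pose just before it. get_calibration takes no time and is no camera call; for the wrist camera it gives the pose at the moment of the call.
- env.sign_off(): hands the job in, once; it reports no verdict.
Trained networks look in the newest picture that a camera, given by its name, has taken for a name from the list of things; names that differ only in an ending like _2 or _b are one class to them, and where a whole thing is asked for, a point or a joint stands for the part that bears it (a point fixed in the world has none). Each returns a list of dicts, best first, with "confidence" (0 to 1); they miss things now and then, are a little off and sometimes report something else, mostly with a low value. They report only what shows in the picture. A call takes as long as a camera call. They do not tell look-alikes from the thing itself.
- env.regions_of(camera, query): "region" (384x512 bool, what is visible of it) and "rect" ([left, top, right, bottom] in pixels, round what is visible of it).
The state is a dict: "time_s": time; "qpos": joint angles; "joint_velocities": joint speeds; "effort": joint torques, N m; "tool_pos": TCP position; "tool_rot": TCP orientation; "force": force on the tool from outside, world axes, zero at the start; "wrist_torque": the same for the moment, N m; "grip_width": finger opening in m.
Only numpy, scipy, OpenCV 4.12 (cv2) and the standard library are available. Lean on these libraries where they do the work, as an engineer would, in place of code of your own. Each camera call takes 0.05 s, during which the arm holds its last target. There are 200 camera calls.

## Working session

There is one attempt and no reset: what is moved stays moved. The work goes in short steps, Python scripts to look and compute and a tool call to move; the robot and the scene stay as the last step left them, time stands still between calls to the robot, and variables do not carry over. Pictures are saved under pics/ and viewed, about 8 in all and at most 12, crops included, and the job is handed in when it is done.

Besides the shell and the picture viewer there is one more tool, called after ">>>" as a command line: name --pt "numbers of a row" for each row, then --argument value for the rest. send_rows: Moves the arm, as the interface text tells. Its arguments: {"type":"object","properties":{"plan":{"type":"array"},"grip_force":{"type":"number"}},"required":["plan"]}

```bash
ls; mkdir -p pics; python3 - <<'E'
from cell import env
import cv2,numpy as np
print(env.get_obs(), env.grip_point_offset)
ims=[]
for n in ['top','side']:
    im=env.read_camera(n)[:,:,::-1].copy()
    cv2.imwrite(f'pics/{n}0.png',im)
    c=env.get_calibration(n);print(n,c['fx'],c['cx'],c['cy'],np.round(c['extrinsics'],3).tolist())
    for q in ['chest','lid','lid_handle','rack','catalogue','coupling']:
        print(n,q,[(round(r['confidence'],2),r['rect'],int(r['region'].sum())) for r in env.regions_of(n,q)][:3])
E
```

```text
pics
{'time_s': 0.0, 'qpos': array([75.00524349, 18.43915819, -4.01591328, 83.17561442,  1.29526669,
       78.54062947, -3.25847625]), 'joint_velocities': array([-0.07021827, -0.01830381,  0.0105601 ,  0.01534386, -0.05920241,
       -0.02653832,  0.03217913]), 'effort': array([-3.08749259e-04, -4.91285169e+01, -4.04254971e-01, -3.12527347e+01,
       -6.40660571e-02,  4.36868286e-02,  1.90952210e-04]), 'tool_pos': array([ 0.17681153, -0.62490851,  0.22145421]), 'tool_rot': array([-1.79889859e+02,  5.92738136e-03,  1.58064669e+01]), 'force': array([-0.1420553 ,  1.19004133, -0.06423931]), 'wrist_torque': array([-0.01451204,  0.03168302, -0.01026133]), 'grip_width': 0.0871598731560683} 0.0187
top 491.63977512662274 254.15903836167323 192.6477019202774 [[0.014, -0.991, 0.136, 0.295], [-1.0, -0.015, -0.005, -0.028], [0.007, -0.136, -0.991, 1.71], [0.0, 0.0, 0.0, 1.0]]
top chest [(0.64, [270.0, 189.1, 336.1, 228.8], 191)]
top lid [(0.61, [271.2, 152.8, 342.0, 226.0], 3220)]
top lid_handle [(0.9, [270.6, 148.5, 343.9, 226.8], 3263)]
top rack [(0.61, [137.3, 238.2, 187.5, 305.6], 2240), (0.56, [172.6, 171.4, 212.5, 230.7], 1435), (0.53, [268.4, 155.2, 343.5, 227.6], 3158)]
top catalogue [(0.7, [175.6, 166.3, 192.1, 213.6], 677), (0.54, [128.1, 210.7, 137.1, 228.5], 234)]
top coupling []
side 347.21910822818285 250.59801232709327 187.44913604104286 [[0.989, -0.108, 0.105, 0.404], [-0.15, -0.729, 0.668, -0.712], [0.005, -0.676, -0.737, 0.896], [0.0, 0.0, 0.0, 1.0]]
side chest [(0.67, [222.4, 249.0, 306.4, 294.2], 1416)]
side lid [(0.67, [222.0, 211.9, 306.3, 284.6], 4390)]
side lid_handle [(0.57, [223.7, 210.0, 308.6, 283.0], 4361)]
side rack [(0.87, [208.5, 148.7, 272.1, 187.6], 1213), (0.58, [139.6, 140.1, 202.0, 174.6], 1522)]
side catalogue []
side coupling [(0.4, [258.6, 197.6, 262.9, 211.4], 86)]
```

```bash
python3 - <<'E'
import cv2
t=cv2.imread('pics/top0.png')[130:320,110:360];cv2.imwrite('pics/t1.png',cv2.resize(t,None,fx=3.15,fy=3.15,interpolation=cv2.INTER_CUBIC))
s=cv2.imread('pics/side0.png')[110:310,110:370];cv2.imwrite('pics/s1.png',cv2.resize(s,None,fx=3,fy=3,interpolation=cv2.INTER_CUBIC))
E
```

```text
(no output)
```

View pics/t1.png

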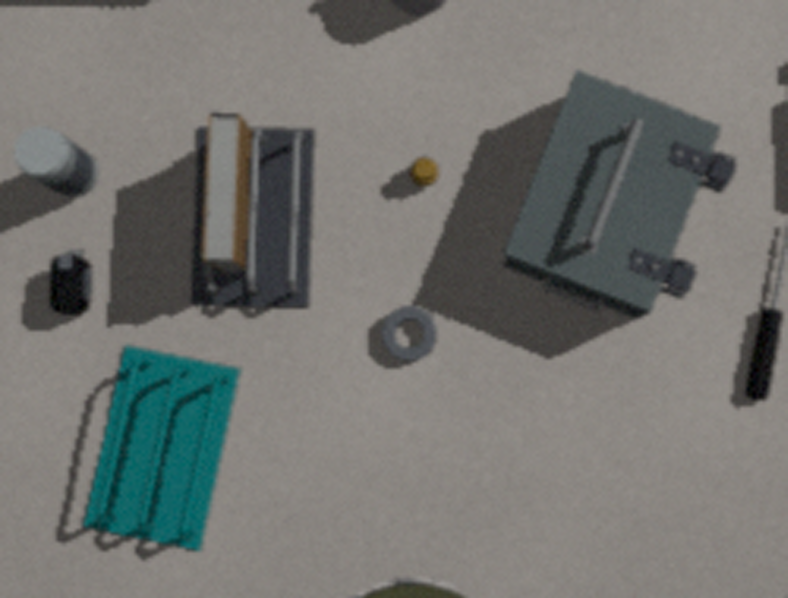

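View pics/s1.png

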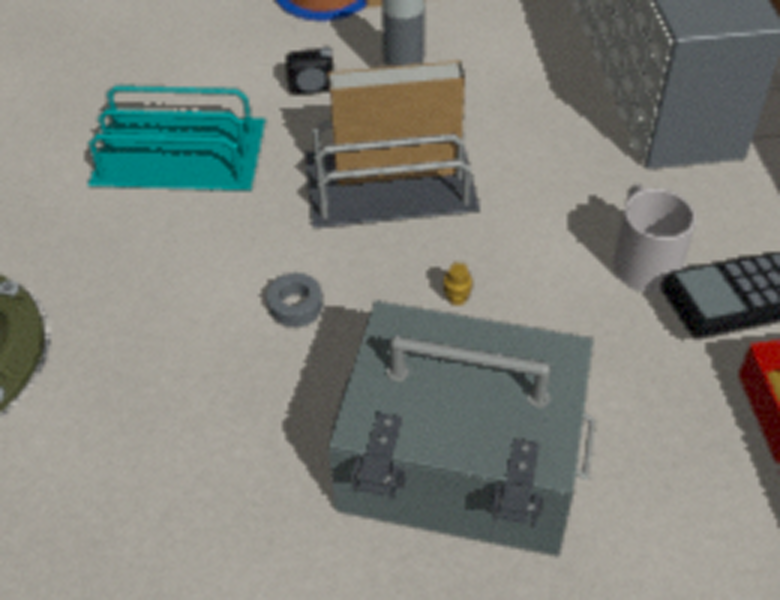

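```bash
cat > h.py <<'E'
import numpy as np, cv2
from scipy.optimize import least_squares
from scipy.spatial.transform import Rotation as R
def proj(c,P):
    T=np.linalg.inv(np.array(c['extrinsics'])); p=P@T[:3,:3].T+T[:3,3]
    return np.c_[c['fx']*p[:,0]/p[:,2]+c['cx'],c['fy']*p[:,1]/p[:,2]+c['cy']]
def world(v,P): return R.from_euler('z',v[2]).apply(P)+[v[0],v[1],0]
def fit(obs,x0):  # obs: list of (cal,P(mm),uv)
    f=lambda v: np.concatenate([(proj(c,world(v,np.array(P)/1e3))-uv).ravel() for c,P,uv in obs])
    s=least_squares(f,x0,loss='soft_l1'); return s.x,f(s.x)
E
python3 - <<'E'
from h import *
from cell import env
t,s=env.get_calibration('top'),env.get_calibration('side')
T=lambda a:np.array(a)/3.15+[110,130]
S=lambda a:np.array(a)/3+[110,110]
L=[(84,-105,118),(84,105,118),(-79.5,-105,118),(-79.5,105,118),(6,-64,163),(6,64,163)]
top=(t,L,T([(580,70),(508,258),(720,127),(648,313),(640,122),(588,248)]))
L2=[(84,105,118),(84,-105,118),(-79.5,-105,118),(-79.5,105,118),(6,64,163),(6,-64,163)]
sd=(s,L2,S([(377,303),(593,338),(575,490),(333,450),(397,342),(547,370)]))
for o in ([top],[sd],[top,sd]):
    v,r=fit(o,[.55,-.2,1.4]);print('chest',v.round(4),r.round(1))
B=[(65,-100,6),(-65,-100,6),(-65,100,6),(65,100,6)]
top=(t,B+[(-52,-80,72),(-52,80,72),(-8,-80,72),(-8,80,72)],T([(197,128),(315,128),(307,307),(193,305),(297,135),(292,290),(256,133),(250,290)]))
sd=(s,[(-65,-100,6),(-65,100,6),(-52,80,72),(-52,-80,72),(-8,80,72),(-8,-80,72)],S([(480,210),(313,226),(322,177),(470,165),(320,150),(463,137)]))
for o in ([top],[sd],[top,sd]):
    v,r=fit(o,[.6,.15,1.5]);print('rack',v.round(4),r.round(1))
E
```

```text
chest [ 0.521  -0.2042  1.2025] [-1.   0.1 -1.6 -0.9  0.8  0.3  0.9  0.5 -0.7  1.2  1.3 -1.9]
chest [ 0.5263 -0.2035  1.2222] [-0.9 -0.6  0.6 -0.5  0.9  0.9 -0.7 -0.5  0.5  1.  -0.5 -0.3]
chest [ 0.5242 -0.2039  1.2134] [-1.4 -0.7 -1.4 -1.5  0.5 -1.1  1.3 -0.7 -1.   0.1  1.4 -2.8 -1.2 -0.6
  0.1  0.  -0.2  1.5 -1.7 -0.7 -0.2  1.  -1.3  0.1]
rack [0.5028 0.1851 1.5679] [ 0.3 -0.3 -0.2  0.4  0.7  0.4 -0.7  0.4 -0.1  0.4  0.  -1.5 -0.1  0.8
  0.1 -1.8]
rack [0.5071 0.1856 1.5498] [ 0.6  0.2 -0.2  0.1  1.  -0.2 -1.6 -0.3  0.8 -0.  -1.2  0.4]
rack [0.5041 0.1853 1.5656] [ 0.3 -0.7 -0.2  0.   0.6  0.1 -0.8 -0.  -0.1  0.  -0.1 -1.9 -0.1  0.4
  0.  -2.2 -0.   0.  -0.7  0.5  0.4  0.2 -2.3 -0.4  0.1  0.4 -2.1  0.3]
```

```bash
cat >> h.py <<'E'
def rpy(a): return R.from_euler('xyz',a,degrees=True)
def rows(width,path,n,cur=None):
    """path: list of (tcp pos m, Rotation); n rows per leg; returns rounded tool-frame rows"""
    from cell import env
    o=env.get_obs(); p,q=cur or (o['tool_pos'],rpy(o['tool_rot'])); p=np.array(p,float)
    out=[];sp,sq=p.copy(),q
    for tp,tq in path:
        rv=(sq.inv()*tq).as_rotvec()
        for k in range(1,n+1):
            gp=sp+(np.array(tp)-sp)*k/n; gq=sq*R.from_rotvec(rv*k/n)
            d=np.round(q.inv().apply(gp-p)*1e3,1); w=np.round((q.inv()*gq).as_rotvec(),3)
            out.append([width,*(d+0).tolist(),*(w+0).tolist()]); p=p+q.apply(d/1e3); q=q*R.from_rotvec(w)
        sp,sq=np.array(tp),tq
    return out
def show(r): print('['+','.join('['+','.join(f'{x:g}' for x in a)+']' for a in r)+']')
CH=np.array([.524,-.204,1.213]); RK=np.array([.504,.185,1.562])
GO=.0187
def tool(ch_yaw,lean):  # tool x along -lid y; lean>0: body leans to the chest's -x
    # tool y = -chest x for lean 0, z down
    Rc=R.from_euler('z',ch_yaw-np.pi/2); return Rc*R.from_euler('x',np.pi+np.radians(lean))
def tcp(g,q): return np.array(g)+q.apply([0,0,GO])
E
python3 - <<'E'
from h import *
for l in(0,40):
  print(tool(CH[2],l).as_matrix().round(2).tolist())
q=tool(CH[2],0); bar=world(CH,np.array([[.006,0,.163]]))[0]; print(bar,q.as_euler('xyz',degrees=True))
show(rows(87,[(bar+[0,0,.11],q)],12))
E
```

```text
[[0.94, -0.35, -0.0], [-0.35, -0.94, -0.0], [0.0, 0.0, -1.0]]
[[0.94, -0.27, 0.23], [-0.35, -0.72, 0.6], [0.0, -0.64, -0.77]]
[ 0.52610127 -0.19837997  0.163     ] [180.           0.         -20.50021945]
[[87,37.7,-26.3,-4.2,0,0,0.053],[87,36.2,-28.3,-4.2,0,0,0.053],[87,34.7,-30.2,-4.2,0,0,0.052],[87,33.1,-31.9,-4.2,0,0,0.053],[87,31.3,-33.6,-4.2,0,0,0.053],[87,29.5,-35.3,-4.2,0,0,0.053],[87,27.6,-36.7,-4.2,0,0,0.053],[87,25.7,-38.2,-4.2,0,0,0.052],[87,23.6,-39.5,-4.2,0,0,0.053],[87,21.4,-40.6,-4.2,0,0,0.053],[87,19.3,-41.7,-4.2,0,0,0.053],[87,17.1,-42.7,-4.2,0,0,0.053]]
```

>>> send_rows --pt "87 37.7 -26.3 -4.2 0 0 0.053" --pt "87 36.2 -28.3 -4.2 0 0 0.053" --pt "87 34.7 -30.2 -4.2 0 0 0.052" --pt "87 33.1 -31.9 -4.2 0 0 0.053" --pt "87 31.3 -33.6 -4.2 0 0 0.053" --pt "87 29.5 -35.3 -4.2 0 0 0.053" --pt "87 27.6 -36.7 -4.2 0 0 0.053" --pt "87 25.7 -38.2 -4.2 0 0 0.052" --pt "87 23.6 -39.5 -4.2 0 0 0.053" --pt "87 21.4 -40.6 -4.2 0 0 0.053" --pt "87 19.3 -41.7 -4.2 0 0 0.053" --pt "87 17.1 -42.7 -4.2 0 0 0.053"

```text
time_s: 1.9
tool_pos: [0.5271, -0.1969, 0.2735]
tool_rot: [180.0, -0.1, -20.7]
force: [0.9, -0.0, 0.2]
grip_width: 0.0869
```

>>> send_rows --pt "87 0 0 0 0 0 0" --pt "87 0 0 0 0 0 0"

```text
time_s: 2.1
tool_pos: [0.5267, -0.1972, 0.273]
tool_rot: [180.0, -0.0, -20.3]
force: [0.3, -0.1, 0.6]
grip_width: 0.0871
```

```bash
python3 - <<'E'
from h import *
from cell import env
o=env.get_obs();print(o['tool_pos'],o['tool_rot'])
c=env.get_calibration('wrist'); im=env.read_camera('wrist')[:,:,::-1].copy()
print(c['fx'],np.round(c['extrinsics'],3).tolist())
import pickle;pickle.dump(c,open('w1.pkl','wb'));cv2.imwrite('pics/w1raw.png',im)
L=np.array([(6,-64,163),(6,64,163),(84,-105,118),(84,105,118),(-79.5,-105,118),(-79.5,105,118),(-98,60,114),(-98,-60,114)])
uv=proj(c,world(CH,L/1e3));print(uv.round(0).tolist())
im=cv2.resize(im,None,fx=1.5,fy=1.5)
for u in uv: cv2.circle(im,tuple(int(x) for x in u*1.5),4,(0,0,255),1)
cv2.imwrite('pics/w1.png',im)
E
```

```text
[ 0.52670818 -0.19719292  0.27304585] [ 1.79982573e+02 -9.17559980e-03 -2.03231134e+01]
297.73237385947533 [[-0.347, -0.893, -0.288, 0.606], [-0.938, 0.33, 0.106, -0.225], [0.001, 0.306, -0.952, 0.435], [0.0, 0.0, 0.0, 1.0]]
[[258.0, 121.0], [257.0, 250.0], [179.0, 75.0], [192.0, 262.0], [344.0, 76.0], [327.0, 262.0], [345.0, 227.0], [356.0, 122.0]]
```

View pics/w1.png

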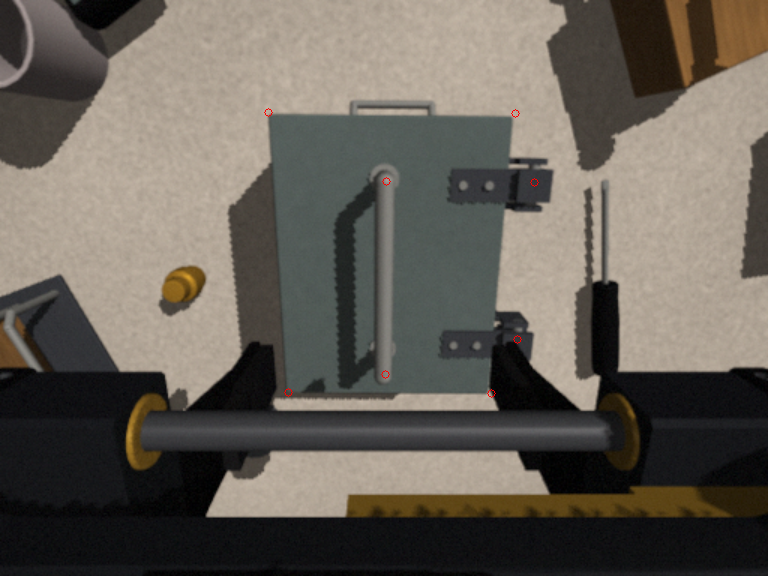

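The wrist view shows the bar from (384,179) to (385,376) and the lid corners at (270,116) and (512,118), within about 3 px of the projection. I'll refine the fit and plan the descent.

```bash
python3 - <<'E'
from h import *
import pickle
c=pickle.load(open('w1.pkl','rb'))
v,r=fit([(c,[(6,-64,163),(6,64,163),(84,-105,118),(-79.5,-105,118),(84,105,118),(-79.5,105,118)],np.array([(384.5,182),(384.5,376),(270,116),(512,117.5),(285,395),(492,394)])/1.5)],CH)
print(v.round(4),r.round(1))
v=(v+CH)/2; print(v)
open('h.py','a').write(f'CH=np.array({v.tolist()})\n')
q=tool(v[2],0); bar=world(v,np.array([[.006,0,.163]]))[0]; print(bar)
show(rows(87,[(tcp(bar,q),q)],8))
E
```

```text
[ 0.5229 -0.2024  1.2157] [ 0.2  1.7 -0.1  0.4 -2.1 -0.4  1.1 -1.2  1.5 -0.4 -1.4  0.3]
[ 0.52346172 -0.20321974  1.21435553]
[ 0.52555536 -0.19759687  0.163     ]
[[87,-0.1,-0.2,16.1,0,0,0],[87,-0.1,-0.1,16,0,0,0],[87,0,-0.2,16.1,0,0,-0.001],[87,-0.1,-0.2,16.1,0,0,0],[87,-0.1,-0.1,16,0.001,0,0],[87,-0.1,-0.2,16.1,0,0,0],[87,-0.1,-0.1,16.1,0,0,0],[87,-0.1,-0.2,16,0,0,-0.001]]
```

>>> send_rows --pt "87 -0.1 -0.2 16 0 0 0" --pt "87 -0.1 -0.2 16 0 0 0" --pt "87 0 -0.2 16 0 0 0" --pt "87 -0.1 -0.2 16 0 0 0" --pt "87 -0.1 -0.2 16 0 0 0" --pt "87 -0.1 -0.2 16 0 0 0" --pt "87 -0.1 -0.2 16 0 0 0" --pt "87 -0.1 -0.2 16 0 0 0"

```text
time_s: 2.95
tool_pos: [0.5247, -0.1991, 0.1442]
tool_rot: [179.9, 0.0, -20.7]
force: [0.5, 0.6, -0.0]
grip_width: 0.087
```

>>> send_rows --pt "0 0 0 0 0 0 0" --pt "0 0 0 0 0 0 0" --pt "0 0 0 0 0 0 0" --pt "0 0 0 0 0 0 0" --pt "0 0 0 0 0 0 0" --pt "0 0 0 0 0 0 0" --pt "0 0 0 0 0 0 0" --pt "0 0 0 0 0 0 0" --grip_force 20

```text
time_s: 3.75
tool_pos: [0.5261, -0.1966, 0.145]
tool_rot: [180.0, -0.0, -20.5]
force: [-0.3, 0.9, 0.1]
grip_width: 0.0308
```

>>> send_rows --pt "0 0 0 0 0 0 0" --pt "0 0 0 0 0 0 0" --pt "0 0 0 0 0 0 0" --pt "0 0 0 0 0 0 0" --pt "0 0 0 0 0 0 0" --pt "0 0 0 0 0 0 0"

```text
time_s: 4.35
tool_pos: [0.526, -0.1968, 0.1449]
tool_rot: [180.0, 0.0, -20.5]
force: [0.1, 0.1, -0.8]
grip_width: 0.0111
```

```bash
cat >> h.py <<'E'
def swing(a,lean,ch):  # lid angle a deg -> tcp pose on the arc
    a=np.radians(a); P=np.array([[-.098+.104*np.cos(a)-.049*np.sin(a),0,.114+.104*np.sin(a)+.049*np.cos(a)]])
    q=tool(ch[2],lean); return tcp(world(ch,P)[0],q),q
E
python3 - <<'E'
from h import *
from cell import env
o=env.get_obs(); print(o['tool_pos'],o['tool_rot'],o['grip_width'],o['force'])
# bar = chest position corrected so that the arc starts at the measured grasp
q=tool(CH[2],0); b=world(CH,np.array([[.006,0,.163]]))[0]
print('grasp offset',o['tool_pos']-[0,0,-.0187]-[0,0,.0374]*0-b)
N=36
path=[swing(90*k/N,38*k/N,CH) for k in range(1,N+1)]
s=swing(0,0,CH)
r=rows(0,path,1,cur=s)
for i in (0,12,24): show(r[i:i+12])
for i in (12,24,36): print(path[i-1][0].round(4),path[i-1][1].as_euler('xyz',degrees=True).round(1))
E
```

```text
[ 0.52597281 -0.19676258  0.1449081 ] [ 1.79987428e+02  2.42165496e-03 -2.05264928e+01] 0.011135578221065699 [ 0.11973891  0.13406477 -0.81736639]Traceback (most recent call last):
  File "<stdin>", line 6, in <module>
ValueError: operands could not be broadcast together with shapes (3,) (0,)
```

```bash
python3 - <<'E'
from h import *
N=36
path=[swing(90*k/N,38*k/N,CH) for k in range(1,N+1)]
r=rows(0,path,1,cur=swing(0,0,CH))
for i in (0,12,24): show(r[i:i+12])
for i in (12,24,36): print(path[i-1][0].round(4),path[i-1][1].as_euler('xyz',degrees=True).round(1))
E
```

```text
[[0,0,1.9,-4.5,0.018,0,0],[0,0,2,-4.4,0.019,0,0],[0,0,2.1,-4.4,0.018,0,0],[0,0,2.2,-4.3,0.019,0,0],[0,0,2.4,-4.3,0.018,0,0],[0,0,2.4,-4.1,0.019,0,0],[0,0,2.5,-4.1,0.018,0,0],[0,0,2.7,-4.1,0.018,0,0],[0,0,2.7,-3.9,0.019,0,0],[0,0,2.9,-3.9,0.018,0,0],[0,0,2.9,-3.8,0.019,0,0],[0,0,3.1,-3.7,0.018,0,0]]
[[0,0,3.1,-3.6,0.018,0,0],[0,0,3.2,-3.6,0.019,0,0],[0,0,3.3,-3.4,0.018,0,0],[0,0,3.4,-3.4,0.019,0,0],[0,0,3.5,-3.2,0.018,0,0],[0,0,3.5,-3.2,0.019,0,0],[0,0,3.7,-3,0.018,0,0],[0,0,3.7,-3,0.018,0,0],[0,0,3.8,-2.8,0.019,0,0],[0,0,3.8,-2.8,0.018,0,0],[0,0,3.9,-2.6,0.019,0,0],[0,0,4,-2.6,0.018,0,0]]
[[0,0,4.1,-2.4,0.019,0,0],[0,0,4.1,-2.3,0.018,0,0],[0,0,4.1,-2.2,0.018,0,0],[0,0,4.3,-2.1,0.019,0,0],[0,0,4.2,-1.9,0.018,0,0],[0,0,4.4,-1.9,0.019,0,0],[0,0,4.3,-1.7,0.018,0,0],[0,0,4.4,-1.6,0.019,0,0],[0,0,4.5,-1.5,0.018,0,0],[0,0,4.4,-1.4,0.018,0,0],[0,0,4.6,-1.3,0.019,0,0],[0,0,4.5,-1.1,0.018,0,0]]
[ 0.5136 -0.2298  0.1902] [-167.3    0.   -20.4]
[ 0.4954 -0.2786  0.2117] [-154.7    0.   -20.4]
[ 0.4762 -0.3302  0.2033] [-142.     0.   -20.4]
```

>>> send_rows --pt "0 0 1.9 -4.5 0.018 0 0" --pt "0 0 2 -4.4 0.019 0 0" --pt "0 0 2.1 -4.4 0.018 0 0" --pt "0 0 2.2 -4.3 0.019 0 0" --pt "0 0 2.4 -4.3 0.018 0 0" --pt "0 0 2.4 -4.1 0.019 0 0" --pt "0 0 2.5 -4.1 0.018 0 0" --pt "0 0 2.7 -4.1 0.018 0 0" --pt "0 0 2.7 -3.9 0.019 0 0" --pt "0 0 2.9 -3.9 0.018 0 0" --pt "0 0 2.9 -3.8 0.019 0 0" --pt "0 0 3.1 -3.7 0.018 0 0"

```text
time_s: 5.55
tool_pos: [0.5142, -0.2288, 0.1913]
tool_rot: [-167.2, -0.0, -20.5]
force: [1.6, 2.6, -6.2]
grip_width: 0.0116
```

>>> send_rows --pt "0 0 3.1 -3.6 0.018 0 0" --pt "0 0 3.2 -3.6 0.019 0 0" --pt "0 0 3.3 -3.4 0.018 0 0" --pt "0 0 3.4 -3.4 0.019 0 0" --pt "0 0 3.5 -3.2 0.018 0 0" --pt "0 0 3.5 -3.2 0.019 0 0" --pt "0 0 3.7 -3 0.018 0 0" --pt "0 0 3.7 -3 0.018 0 0" --pt "0 0 3.8 -2.8 0.019 0 0" --pt "0 0 3.8 -2.8 0.018 0 0" --pt "0 0 3.9 -2.6 0.019 0 0" --pt "0 0 4 -2.6 0.018 0 0"

```text
time_s: 6.75
tool_pos: [0.4959, -0.2777, 0.2137]
tool_rot: [-154.6, -0.1, -20.5]
force: [-0.9, 4.8, 4.0]
grip_width: 0.011
```

>>> send_rows --pt "0 0 4.1 -2.4 0.019 0 0" --pt "0 0 4.1 -2.3 0.018 0 0" --pt "0 0 4.1 -2.2 0.018 0 0" --pt "0 0 4.3 -2.1 0.019 0 0" --pt "0 0 4.2 -1.9 0.018 0 0" --pt "0 0 4.4 -1.9 0.019 0 0" --pt "0 0 4.3 -1.7 0.018 0 0" --pt "0 0 4.4 -1.6 0.019 0 0" --pt "0 0 4.5 -1.5 0.018 0 0" --pt "0 0 4.4 -1.4 0.018 0 0" --pt "0 0 4.6 -1.3 0.019 0 0" --pt "0 0 4.5 -1.1 0.018 0 0"

```text
time_s: 7.95
tool_pos: [0.4757, -0.3313, 0.2044]
tool_rot: [-142.1, -0.1, -20.6]
force: [-1.5, 1.6, 5.2]
grip_width: 0.0112
```

>>> send_rows --pt "0 0 0 0 0 0 0" --pt "0 0 0 0 0 0 0" --pt "0 0 0 0 0 0 0" --pt "0 0 0 0 0 0 0" --pt "0 0 0 0 0 0 0" --grip_force 60

```text
time_s: 8.45
tool_pos: [0.4757, -0.3312, 0.2044]
tool_rot: [-142.1, -0.1, -20.6]
force: [-1.3, -0.3, 5.9]
grip_width: 0.0104
```

```bash
python3 - <<'E'
from h import *
from cell import env
o=env.get_obs();print(o['tool_pos'],o['tool_rot'],o['force'],o['wrist_torque'])
a=env.read_camera('side')[:,:,::-1];c=env.get_calibration('side')
# model corners of the upright lid: chest frame
f=np.array([(-98+4-4,y,114+98+x) for x,y in [(84,105),(84,-105),(-79.5,105),(-79.5,-105)]])
f[:,0]=-98-0+4*0
f=np.r_[f,[(-147,64,218),(-147,-64,218)]]
uv=proj(c,world(CH,f/1e3));print(uv.round())
a=a[150:330,170:340].copy();a=cv2.resize(a,None,fx=3.3,fy=3.3,interpolation=cv2.INTER_CUBIC)
for u in (uv-[170,150])*3.3: cv2.circle(a,tuple(int(x) for x in u),4,(0,0,255),1)
cv2.imwrite('pics/s2.png',a)
E
```

```text
[ 0.47571413 -0.33121387  0.20438891] [-1.42115433e+02 -5.51250653e-02 -2.06339952e+01] [-1.34816101 -0.26839597  5.89685118] [0.26241045 0.34976943 0.30740682]
[[212. 223.]
 [310. 240.]
 [217. 263.]
 [301. 278.]
 [226. 265.]
 [284. 276.]]
```

View pics/s2.png

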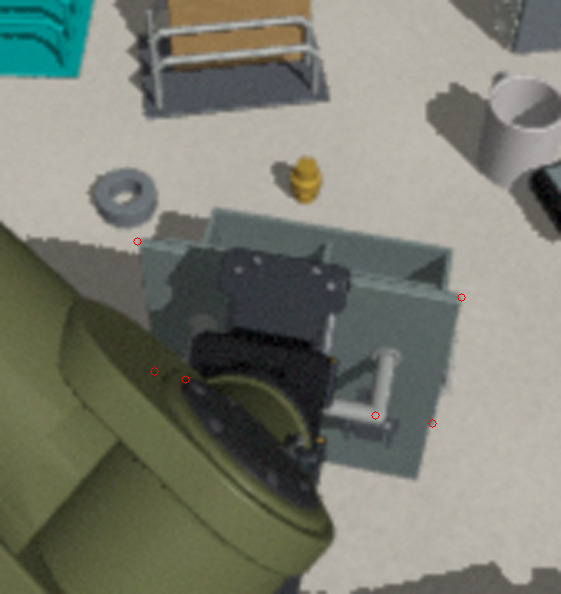

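>>> send_rows --pt "0 0 -1.5 -2 0 0 0" --pt "0 0 -3 -3.9 0 0 0" --pt "0 0 -3.1 -3.9 0 0 0" --pt "0 0 -3 -3.9 0 0 0" --pt "0 0 -3.1 -3.9 0 0 0" --pt "0 0 -3 -3.9 0 0 0" --pt "0 0 -3.1 -3.9 0 0 0" --pt "0 0 -3.1 -3.9 0 0 0" --pt "0 0 -1.5 -2 0 0 0" --pt "0 0 0 0 0 0 0"

```text
time_s: 9.5
tool_pos: [0.4766, -0.3294, 0.2441]
tool_rot: [-142.1, -0.1, -20.5]
force: [0.4, -0.2, -4.8]
grip_width: 0.0105
```

```bash
cat >> h.py <<'E'
def lidcheck(name,crop,fx,fn,tilts=(0,)):
    """overlay of lid model: corners of the plate for tilt (deg) about the held bar"""
    from cell import env
    o=env.get_obs(); q=rpy(o['tool_rot']); g=o['tool_pos']-q.apply([0,0,GO]); x=q.apply([1,0,0]); yaw=np.arctan2(x[1],x[0])+np.pi/2
    print(o['time_s'],'grasp',g.round(4),'yaw',round(yaw,3),'F',o['force'].round(1),'M',o['wrist_torque'].round(2),o['grip_width'])
    a=env.read_camera(name)[:,:,::-1]; c=env.get_calibration(name); x0,y0,x1,y1=crop
    a=cv2.resize(a[y0:y1,x0:x1].copy(),None,fx=fx,fy=fx,interpolation=cv2.INTER_CUBIC)
    L=np.array([(84,105,4),(84,-105,4),(-79.5,-105,4),(-79.5,105,4),(-108,60,4),(-108,-60,4),(6,64,53),(6,-64,53)])/1e3-[.006,0,.053]
    for t,col in zip(tilts,[(0,0,255),(255,0,0),(0,255,0)]):
        P=(R.from_euler('z',yaw)*R.from_euler('y',-90+t,degrees=True)).apply(L)+g  # lid x up, z to chest -x
        for u in (proj(c,P)-[x0,y0])*fx: cv2.circle(a,tuple(int(v) for v in u),4,col,1)
    cv2.imwrite(fn,a)
E
python3 - <<'E'
from h import *
lidcheck('side',(170,150,340,330),3.3,'pics/s3.png',(0,15))
E
```

```text
9.5 grasp [ 0.4725 -0.3402  0.2589] yaw 1.213 F [ 0.4 -0.2 -4.8] M [-1.54  0.58  0.03] 0.01052236313670313
```

View pics/s3.png

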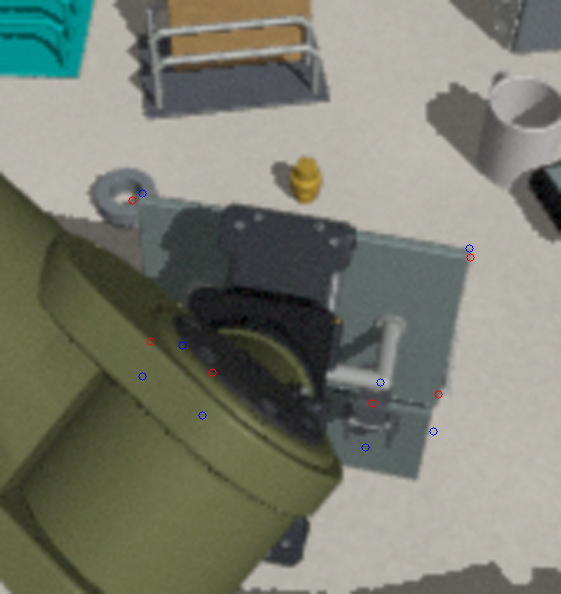

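Lid is off the pins and still close to upright, sagging by about 4° (top right corner seen at (470,245), plate bottom edge near y=404). Next: lift, correct the lean, and carry it to above the slot.

```bash
python3 - <<'E'
from h import *
from cell import env
o=env.get_obs(); q0=rpy(o['tool_rot']); g0=o['tool_pos']-q0.apply([0,0,GO])
q1=tool(CH[2],42); g1=np.array([*g0[:2],.285])
q2=tool(RK[2],42); g2=world(RK,np.array([[-.082,0,.285]]))[0]
r=rows(0,[(tcp(g1,q1),q1)],6)
end=(tcp(g1,q1),q1)
# carry along with smooth interpolation of the grasp point
N=22; path=[]
for k in range(1,N+1):
    s=k/N; q=tool(CH[2]+(RK[2]-CH[2])*s,42); path.append((tcp(g1+(g2-g1)*s,q),q))
r2=rows(0,path,1,cur=end)
show(r);show(r2[:11]);show(r2[11:]);print(g2,tcp(g2,q2),q2.as_euler('xyz',degrees=True))
E
```

```text
[[0,0,-2.9,-3.5,0.012,0,0],[0,0,-3,-3.5,0.012,0,0],[0,0,-3,-3.4,0.011,-0.001,-0.001],[0,0,-3.1,-3.4,0.012,0,0],[0,0,-3.1,-3.3,0.012,0,0],[0,0,-3.1,-3.3,0.012,0,0]]
[[0,-5.9,-14.4,13,0,-0.011,-0.012],[0,-5.6,-14.4,13,0,-0.01,-0.011],[0,-5.3,-14.6,13,0,-0.011,-0.012],[0,-5,-14.5,13.2,0,-0.01,-0.012],[0,-4.7,-14.7,13.1,0,-0.011,-0.012],[0,-4.3,-14.6,13.3,0,-0.01,-0.011],[0,-4.1,-14.8,13.2,0,-0.011,-0.012],[0,-3.7,-14.7,13.3,0,-0.011,-0.012],[0,-3.4,-14.8,13.3,0,-0.01,-0.012],[0,-3.1,-14.9,13.4,0,-0.011,-0.011],[0,-2.8,-14.9,13.4,0,-0.01,-0.012]]
[[0,-2.5,-14.9,13.4,0,-0.011,-0.012],[0,-2.2,-14.9,13.5,0,-0.01,-0.012],[0,-1.8,-15,13.4,0,-0.011,-0.011],[0,-1.5,-14.9,13.5,0,-0.011,-0.012],[0,-1.2,-15,13.5,0,-0.01,-0.012],[0,-0.9,-15,13.5,0,-0.011,-0.012],[0,-0.6,-15,13.5,0,-0.01,-0.011],[0,-0.2,-15,13.5,0,-0.011,-0.012],[0,0,-15,13.5,0,-0.01,-0.012],[0,0.4,-15,13.5,0,-0.011,-0.012],[0,0.7,-15,13.5,0,-0.011,-0.011]]
[0.50327871 0.10300317 0.285     ] [0.50338878 0.11551543 0.27110319] [-138.           0.          -0.5039924]
```

>>> send_rows --pt "0 0 -2.9 -3.5 0.012 0 0" --pt "0 0 -3 -3.5 0.012 0 0" --pt "0 0 -3 -3.4 0.011 -0.001 -0.001" --pt "0 0 -3.1 -3.4 0.012 0 0" --pt "0 0 -3.1 -3.3 0.012 0 0" --pt "0 0 -3.1 -3.3 0.012 0 0"

```text
time_s: 10.15
tool_pos: [0.4767, -0.3284, 0.2713]
tool_rot: [-137.9, 0.0, -20.5]
force: [0.1, -0.1, -5.1]
grip_width: 0.01
```

>>> send_rows --pt "0 -3 -7.2 6.5 0 -0.005 -0.006" --pt "0 -2.9 -7.2 6.5 0 -0.006 -0.006" --pt "0 -5.6 -14.4 13 0 -0.01 -0.011" --pt "0 -5.3 -14.6 13 0 -0.011 -0.012" --pt "0 -5 -14.5 13.2 0 -0.01 -0.012" --pt "0 -4.7 -14.7 13.1 0 -0.011 -0.012" --pt "0 -4.3 -14.6 13.3 0 -0.01 -0.011" --pt "0 -4.1 -14.8 13.2 0 -0.011 -0.012" --pt "0 -3.7 -14.7 13.3 0 -0.011 -0.012" --pt "0 -3.4 -14.8 13.3 0 -0.01 -0.012" --pt "0 -3.1 -14.9 13.4 0 -0.011 -0.011" --pt "0 -2.8 -14.9 13.4 0 -0.01 -0.012"

```text
time_s: 11.35
tool_pos: [0.4902, -0.1044, 0.2712]
tool_rot: [-138.0, -0.0, -10.4]
force: [0.7, -0.0, -4.9]
grip_width: 0.0101
```

>>> send_rows --pt "0 -2.5 -14.9 13.4 0 -0.011 -0.012" --pt "0 -2.2 -14.9 13.5 0 -0.01 -0.012" --pt "0 -1.8 -15 13.4 0 -0.011 -0.011" --pt "0 -1.5 -14.9 13.5 0 -0.011 -0.012" --pt "0 -1.2 -15 13.5 0 -0.01 -0.012" --pt "0 -0.9 -15 13.5 0 -0.011 -0.012" --pt "0 -0.6 -15 13.5 0 -0.01 -0.011" --pt "0 -0.2 -15 13.5 0 -0.011 -0.012" --pt "0 0 -15 13.5 0 -0.01 -0.012" --pt "0 0.4 -15 13.5 0 -0.011 -0.012" --pt "0 0.3 -7.5 6.7 0 -0.005 -0.006" --pt "0 0.4 -7.5 6.7 0 -0.006 -0.005"

```text
time_s: 12.55
tool_pos: [0.5033, 0.1164, 0.2713]
tool_rot: [-138.0, 0.0, -0.5]
force: [0.6, -0.7, -6.0]
grip_width: 0.0105
```

>>> send_rows --pt "0 0 0 0 0 0 0" --pt "0 0 0 0 0 0 0"

```text
time_s: 12.75
tool_pos: [0.5035, 0.1148, 0.2712]
tool_rot: [-138.0, 0.0, -0.6]
force: [0.2, 0.1, -4.7]
grip_width: 0.01
```

```bash
python3 - <<'E'
from h import *
lidcheck('side',(160,60,310,220),3.7,'pics/s4.png',(0,15))
lidcheck('top',(140,130,260,260),4.4,'pics/t4.png',(0,15))
cv2.imwrite('pics/b4.png',cv2.hconcat([cv2.resize(cv2.imread('pics/s4.png'),(400,427)),cv2.resize(cv2.imread('pics/t4.png'),(394,427))]))
E
```

```text
12.75 grasp [0.5034 0.1023 0.2851] yaw 1.561 F [ 0.2  0.1 -4.7] M [-1.88  0.04 -0.03] 0.00998820070143803
12.8 grasp [0.5035 0.1019 0.2851] yaw 1.56 F [-0.2 -0.1 -4.9] M [-1.86  0.05  0.06] 0.010265085266309813
```

View pics/b4.png

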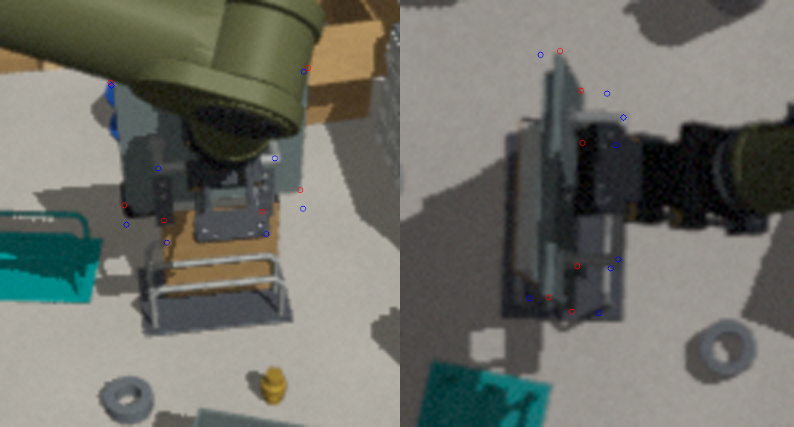

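```bash
python3 - <<'E'
from h import *
from cell import env
a=env.read_camera('top')[:,:,::-1][138:238,165:215];cv2.imwrite('pics/t5.png',cv2.resize(a,None,fx=6,fy=6,interpolation=cv2.INTER_CUBIC))
c=env.get_calibration('top');o=env.get_obs();q=rpy(o['tool_rot']);g=o['tool_pos']-q.apply([0,0,GO])
L=np.array([(84,105,8),(84,-105,8),(-79.5,-105,8),(-79.5,105,8),(-108,60,4),(-108,-60,4)])/1e3-[.006,0,.053]
for t in(-8,0,8):
  P=(R.from_euler('z',RK[2])*R.from_euler('y',-90+t,degrees=True)).apply(L)+g
  print(t,((proj(c,P)-[165,138])*6).round().tolist())
E
```

```text
-8 [[155.0, 495.0], [173.0, 44.0], [165.0, 115.0], [149.0, 520.0], [143.0, 437.0], [153.0, 210.0]]
0 [[132.0, 496.0], [150.0, 46.0], [189.0, 119.0], [173.0, 521.0], [175.0, 439.0], [184.0, 213.0]]
8 [[111.0, 497.0], [130.0, 49.0], [213.0, 121.0], [198.0, 522.0], [207.0, 441.0], [216.0, 216.0]]
```

View pics/t5.png

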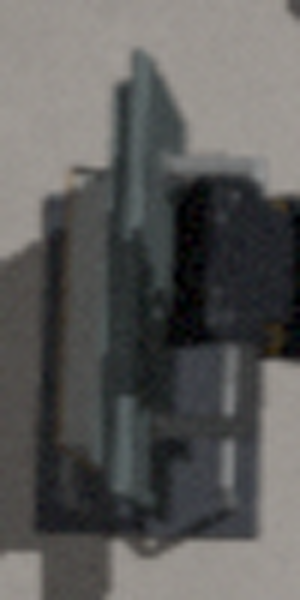

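Seen from the top, the lid hangs upright: its top corner (150,55) and bottom (187,130) match the zero-tilt projection. It lines up with the slot, so I'm lowering it in stages.

>>> send_rows --pt "0 0 6.5 7.5 0 0 0" --pt "0 0 6.5 7.5 0 0 0" --pt "0 0 6.5 7.6 0 0 0" --pt "0 0 6.5 7.6 0 0 0" --pt "0 0 6.5 7.6 0 0 0" --pt "0 0 6.6 7.6 0 0 0" --pt "0 0 6.7 7.4 0 0 0" --pt "0 0 6.7 7.4 0 0 0" --pt "0 0 3.3 3.7 0 0 0" --pt "0 0 3.3 3.7 0 0 0"

```text
time_s: 13.9
tool_pos: [0.5034, 0.117, 0.1812]
tool_rot: [-137.9, 0.0, -0.5]
force: [0.2, 0.5, -5.2]
grip_width: 0.01
```

>>> send_rows --pt "0 0 3.3 3.7 0 0 0" --pt "0 0 3.3 3.7 0 0 0" --pt "0 0 3.3 3.7 0 0 0" --pt "0 0 3.3 3.7 0 0 0" --pt "0 0 3.3 3.7 0 0 0" --pt "0 0 3.3 3.7 0 0 0"

```text
time_s: 14.5
tool_pos: [0.5034, 0.1171, 0.1515]
tool_rot: [-138.0, 0.0, -0.5]
force: [0.1, -0.7, -5.1]
grip_width: 0.01
```

```bash
python3 - <<'E'
from h import *
lidcheck('side',(180,80,290,200),5,'pics/s6.png',(0,))
E
```

```text
14.5 grasp [0.5033 0.1045 0.1654] yaw 1.562 F [ 0.1 -0.7 -5.1] M [-1.78  0.02  0.01] 0.009952096161799248
```

View pics/s6.png

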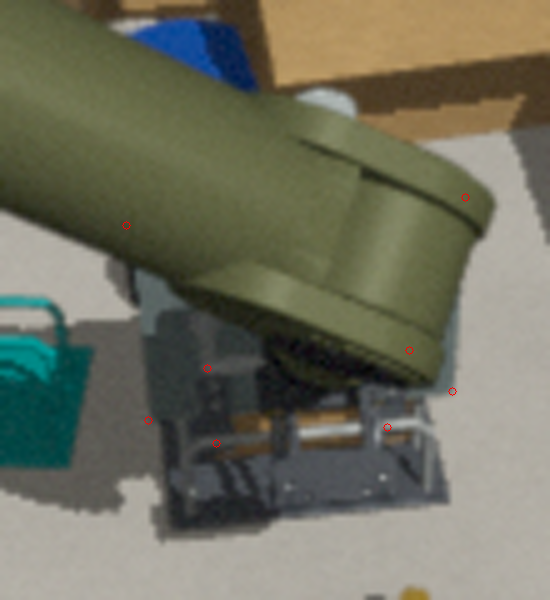

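>>> send_rows --pt "0 0 3.3 3.7 0 0 0" --pt "0 0 3.3 3.7 0 0 0" --pt "0 0 3.3 3.7 0 0 0" --pt "0 0 3.3 3.7 0 0 0" --pt "0 0 3.3 3.7 0 0 0" --pt "0 0 3.3 3.7 0 0 0" --pt "0 0 3.3 3.7 0 0 0" --pt "0 0 0 0 0 0 0"

```text
time_s: 15.35
tool_pos: [0.5029, 0.1173, 0.1164]
tool_rot: [-137.9, 0.1, -0.5]
force: [-0.2, 0.9, -5.3]
grip_width: 0.0103
```

>>> send_rows --pt "0 0 1.3 1.5 0 0 0" --pt "0 0 1.3 1.5 0 0 0" --pt "0 0 1.3 1.5 0 0 0" --pt "0 0 0 0 0 0 0"

```text
time_s: 15.75
tool_pos: [0.5032, 0.1174, 0.111]
tool_rot: [-137.9, 0.0, -0.5]
force: [0.7, 0.0, -5.6]
grip_width: 0.0098
```

>>> send_rows --pt "0 0 0.9 1 0 0 0" --pt "0 0 0.9 1 0 0 0" --pt "0 0 0.9 1 0 0 0" --pt "0 0 0 0 0 0 0"

```text
time_s: 16.15
tool_pos: [0.5033, 0.1172, 0.1088]
tool_rot: [-137.8, 0.1, -0.5]
force: [-6.2, -5.4, 6.9]
grip_width: 0.0103
```

>>> send_rows --pt "0 0 0.7 0.8 0 0 0" --pt "0 0 0 0 0 0 0"

```text
time_s: 16.35
tool_pos: [0.5033, 0.1171, 0.1087]
tool_rot: [-137.8, 0.1, -0.5]
force: [-7.1, -8.1, 14.2]
grip_width: 0.0103
```

>>> send_rows --pt "0 0 0 0 0 0 0" --pt "0 0 0 0 0 0 0" --pt "0 0 0 0 0 0 0" --grip_force 4

```text
time_s: 16.65
tool_pos: [0.5041, 0.1178, 0.1082]
tool_rot: [-137.8, -0.0, -0.5]
force: [-1.7, -3.3, 5.6]
grip_width: 0.0118
```

>>> send_rows --pt "16 0 0 0 0 0 0" --pt "20 0 0 0 0 0 0" --pt "24 0 0 0 0 0 0" --pt "28 0 0 0 0 0 0" --pt "32 0 0 0 0 0 0" --pt "36 0 0 0 0 0 0" --pt "36 0 0 0 0 0 0" --pt "36 0 0 0 0 0 0" --pt "36 0 0 0 0 0 0"

```text
time_s: 17.55
tool_pos: [0.5033, 0.1174, 0.1061]
tool_rot: [-137.9, 0.0, -0.5]
force: [0.3, 0.3, 0.3]
grip_width: 0.0359
```

```bash
python3 - <<'E'
from h import *
lidcheck('wrist',(0,0,512,384),1.5,'pics/w7.png',(-12,0,12))
E
```

```text
17.55 grasp [0.5032 0.1049 0.12  ] yaw 1.562 F [0.3 0.3 0.3] M [-0.71 -0.01  0.05] 0.03586602087068905
```

View pics/w7.png

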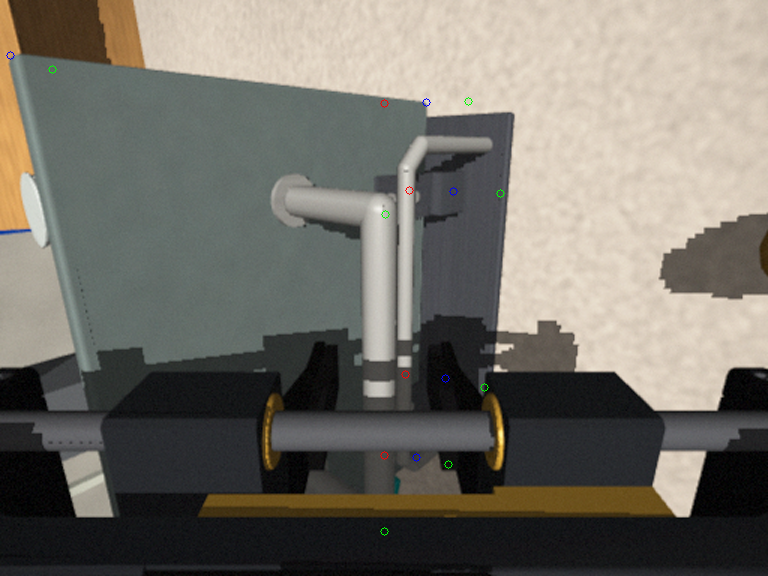

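The lid stands upright in the slot. Its top corner (427,103) matches the zero-tilt projection, the bar is free between the fingers, and the forces are zero. Backing off along the tool axis.

>>> send_rows --pt "36 0 0 -4 0 0 0" --pt "36 0 0 -5 0 0 0" --pt "36 0 0 -8 0 0 0" --pt "36 0 0 -10 0 0 0" --pt "36 0 0 -15 0 0 0" --pt "36 0 0 -20 0 0 0" --pt "36 0 0 -25 0 0 0" --pt "36 0 0 -25 0 0 0" --pt "36 0 0 -25 0 0 0" --pt "36 0 0 -20 0 0 0" --pt "36 0 0 0 0 0 0" --pt "36 0 0 0 0 0 0"

```text
time_s: 18.8
tool_pos: [0.5024, 0.0121, 0.2227]
tool_rot: [-138.0, 0.0, -0.6]
force: [-0.4, 0.4, -1.0]
grip_width: 0.0359
```

```bash
python3 - <<'E'
from h import *
from cell import env
o=env.get_obs();print(o['time_s'],o['tool_pos'],o['force'].round(1))
a=env.read_camera('wrist')[:,:,::-1].copy();c=env.get_calibration('wrist')
P=np.array([(-52,80,72),(-52,-80,72),(-65,-100,6),(-65,100,6)])  # rack model
F=np.array([(-33-0,y,16+98+x) for x,y in[(84,105),(84,-105),(-79.5,-105)]]+[(-82,64,120),(-82,-64,120),(-33,60,6),(-33,-60,6)])
for pts,col in((P,(0,255,0)),(F,(0,0,255))):
    for u in proj(c,world(RK,pts/1e3)): cv2.circle(a,tuple(int(v) for v in u),3,col,1)
t=env.read_camera('top')[:,:,::-1][130:260,140:260]
a=cv2.resize(a,(480,360));t=cv2.resize(t,(320,347),interpolation=cv2.INTER_CUBIC);t=cv2.copyMakeBorder(t,0,13,0,0,0)
cv2.imwrite('pics/f8.png',cv2.hconcat([a,t]))
E
```

```text
18.8 [0.50238563 0.01211167 0.222729  ] [-0.4  0.4 -1. ]
```

View pics/f8.png

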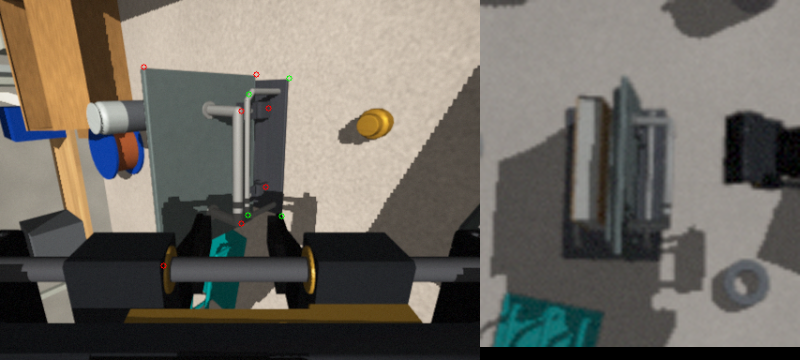

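The lid stands free in the slot. Both forks are on the base at their predicted marks, about (267,107) and (263,187), the catalogue is undisturbed and the gripper is clear.

```bash
python3 -c "
from cell import env
print(env.sign_off(), env.get_obs()['time_s'])"
```

```text
the job is handed in; nothing more can be done
the job is handed in; nothing more can be done
```

The lid is standing in the empty slot of the grey rack, released, and the job is handed in. I gripped it by the bow handle, swung it upright on its pins, and lifted it 40 mm straight up. I then carried it over the chest and lowered it until it touched the slot floor (about 14 N at the wrist), with the handle turned away from the catalogue. The last clock reading before sign-off was 18.8 s.

**Last checks:**
- **Lid pose:** in the wrist picture the upright lid and both forks sit at the predicted marks, with the forks on the slot floor and the lid centred along its length.
- **Gripper:** it has backed off about 16 cm, and the force reading is about zero.
- **Surroundings:** the catalogue looked undisturbed in the last top view. I did not measure the other objects for movement.

**Small disagreements:**
- The lid sagged about 4° in the grip after the lift, so I corrected the lean before placing it.
- The lid touched down about 2 to 3 mm higher than I had calculated, which is within calibration and slack.
- Chest and rack positions from the different cameras differed by 2 to 5 mm.

No check failed outright.

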